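# Tip the chopping board up to drain

### The job

The washed chopping board lies flat on the wire drainer with one end sticking out over the drainer's open side. Tip it up so that it stands on its short end in the drainer's trough and leans back against the wire back rest, square to it, and leave it leaning there on its own. Do not disturb the dish soap, the tumbler or the mug.

Things in the scene. Friction and masses are not known exactly. Their poses are not given: they have to be found in the camera images.
- drainer: Stainless wire board drainer on rubber feet; it does not move. Origin on the worktop under its middle; +x points from its open loading side to its back rest, y along trough and back rest, z up. 190 mm in x (-93 to +97), 164 mm in y, 193 mm high. Deck, trough and back rest are bent in turn from six 6 mm wires. A drip tray 14 mm high lies inside its feet.
- deck_front (a point): Front edge of the flat deck, in its middle, on top (drainer x = -93, y = 0, z = 70 mm). The deck runs level from here to x = +23 mm. A bar under it at x = -88 mm spans z = 56 to 64 mm; in front of x = -93 mm all is open down to the worktop.
- trough (a point): Middle of the trough, on its floor (drainer x = 38, y = 0, z = 56 mm). The trough runs along y, is 30 mm wide (x = 23 to 53 mm) and 14 mm deep below the deck.
- rest_top (a point): Upper end of the back rest, in its middle (drainer x = 91, y = 0, z = 183 mm; wire ends at z = 193). The rest rises from the rear of the trough, sloping back 15 degrees from vertical. At deck height its front is at x = +57 mm: a board slid along the deck stops there.
- chopping_board: Loose pale wooden board with darker end strips, 200 x 140 x 16 mm, 0.2 to 0.4 kg. Origin at the centre of its underside as it lies at the start; x along its length, z through the thickness, up at the start. It starts flat on the deck (underside z = 70 mm), x within 5 degrees of the drainer's x. Once tipped past upright it stays against the back rest by itself.
- board_end_a (a point): Middle of the board's +x end face (half thickness): at the start 5 to 30 mm short of the back rest. Lifting the other end makes this end run to the back rest and drop into the trough.
- board_end_b (a point): Middle of the board's -x end face (half thickness): the free end, at the start 55 to 80 mm out past the deck, so that a finger fits under it from the open side. Pressed down, it would tip the board off the deck.
- dish_soap: Plastic bottle of dish soap, 46 x 76 x 237 mm, standing behind the back rest towards the sink; origin at the centre of its foot. Leave it alone.
- tumbler: Clear tumbler, 76 mm across, 86 mm high, on the worktop behind the back rest, nearer the robot; origin at the centre of its foot. Leave it alone.
- mug: White mug, 83 x 113 x 93 mm, on the worktop off the drainer's open side; origin at the centre of its foot. Leave it alone.

How it is judged:
At the end, for the whole second after the job is handed in: In the drainer frame: one short end of the board (its middle) in the trough (x 18-60, z 50-75, y within 35 mm), the other up on the back rest (x 60-140, z 220-270 mm); board square to the drainer within 0.15 rad, resting on it and still (0.02 m/s, 0.1 rad/s) (((x of board_end_a in the frame of drainer between 0.018 and 0.06 m and z of board_end_a in the frame of drainer between 0.05 and 0.075 m and y of board_end_a in the frame of drainer between -0.035 and 0.035 m and x of board_end_b in the frame of drainer between 0.06 and 0.14 m and z of board_end_b in the frame of drainer between 0.22 and 0.27 m) or (x of board_end_b in the frame of drainer between 0.018 and 0.06 m and z of board_end_b in the frame of drainer between 0.05 and 0.075 m and y of board_end_b in the frame of drainer between -0.035 and 0.035 m and x of board_end_a in the frame of drainer between 0.06 and 0.14 m and z of board_end_a in the frame of drainer between 0.22 and 0.27 m)) and angle between the y axis of chopping_board and the y axis of drainer, either way round below 0.15 rad and contact force between chopping_board and drainer above 0.5 N and linear speed of chopping_board below 0.02 m/s and angular speed of chopping_board below 0.1 rad/s); the robot touches nothing.
It fails at once if the dish soap is pushed more than 30 mm or tipped (distance of dish_soap from where it was at the start of the episode above 0.03 m or angle between dish_soap's own z axis and vertical above 0.4 rad).
It fails at once if the tumbler is pushed more than 30 mm or tipped (distance of tumbler from where it was at the start of the episode above 0.03 m or angle between tumbler's own z axis and vertical above 0.4 rad).
It fails at once if the mug is pushed more than 30 mm or tipped (distance of mug from where it was at the start of the episode above 0.03 m or angle between mug's own z axis and vertical above 0.4 rad).
It also fails if it takes over 40 s, if anything falls off the work surface, if the arm or the gripper's body presses on something with over 40 N, if the wrist force passes 120 N, or if a joint passes its speed limit or range.

### The arm

A 7-joint arm with a two-finger parallel gripper is mounted at the origin on a cart in front of the work surface, level with it; the furniture and walls round the work are solid. World frame = base frame: x ahead of the robot, y to its left, z up, the work surface at z = 0. Lengths are in m, angles in rad, forces in N, time in s.
With the tool pointing down it reaches from about 0.4 to 0.9 m from the base axis. Payload 5.5 kg.
Tool frame: the origin (TCP) lies at the very end of the fingers, on their centre line; the grasp point (between the pads) lies 19 mm behind it; z points along the fingers, y is the direction in which the jaws open and shut (so a half turn about z gives the same grasp; the last joint's range is limited). The gripper opens to 92 mm and grips with 3 to 60 N. Pads are 19 mm wide; open, the fingers measure 130 mm over their backs; the gripper's body (75 mm by 190 mm) begins 47 mm behind the grasp point.
Start: joints at [1.596, 0.501, -0.427, 1.55, 0.221, 1.138, -0.21], TCP at [0.153, -0.632, 0.227] pointing down, gripper open.
Joint ranges: [-2.88, 2.88], [-0.31, 2.03], [-1.54, 1.56], [0.2, 2.42], [-1.41, 4.55], [0.19, 2.02], [-2.57, 2.57]. Speed limits (rad/s): [2.57, 2.57, 3.14, 3.14, 3.14, 3.14, 3.14].

### API

Orientations are given as a unit quaternion [w, x, y, z].
In Python, from station import sense, snapshot, job_done gives the robot as it stands.
- The arm moves only by the tool carry_out, never from a script. Its argument "motion" is a list that holds one entry, the list of rows, each a list of 7 numbers: the shift along the tool's x, y, z in mm, then the turn, a rotation vector about the tool's x, y, z in degrees, then the opening, from 0 (shut) to 1 (fully open). In form: [[[dx, dy, dz, rx, ry, rz, hand], ...]]. A call has exactly 5 rows; each row shifts and turns the commanded pose from where the row before left it, along the tool's axes as they then stand; what a row does not reach is not made up. A row lasts 1/10 s, in which the tool goes at most 50 mm and 8.59 degrees, less where a joint would pass 70% of its speed; a pose out of reach is approached as far as the arm can. A call with a gripper value outside its range is refused whole. The fingers move at their own pace and stop on an object; "grip_force" is the grip in N (left out, the last holds). Time passes only in rows, so rows that do not move let the fingers close, or fill a call up. It gives the time, the measured TCP pose, the force and the opening at its end, in the units of the state.
- sense(): the state, without advancing time (a new reading comes with each control period).
- snapshot(name): name is "scene" or "top" or "wrist"; returns a dict with "pixels" (384x512x3 uint8, red, green, blue), "mtx" (3x3 intrinsics, pixels), "distortion" ([k1, k2, p1, p2, k3] as OpenCV has them; the pictures are not rectified), "rvec" (rotation vector, rad) and "tvec" (3), from world to camera coordinates, as OpenCV has them. Camera axes: x right, y down, z forward; pixel columns grow to the right and rows downward; lengths in m; the calibration is good to about 2 mm. A picture is of the moment at which its call begins. There is no depth.
- job_done(): hands the job in, once; it reports no verdict.
The state is a dict: "time_s": time; "q": joint angles; "dq": joint speeds; "joint_torque": joint torques, N m; "eef_pos": TCP position; "orientation": TCP orientation; "force": force on the tool from outside, world axes, zero at the start; "wrist_torque": the same for the moment, N m; "opening": finger opening in m.
Only numpy, scipy, OpenCV 4.12 (cv2) and the standard library are available. Lean on these libraries where they do the work, as an engineer would, in place of code of your own. Each camera call takes 0.05 s, during which the arm holds its last target. There are 200 camera calls.

## Working session

There is one attempt and no reset: what is moved stays moved. The work goes in short steps, Python scripts to look and compute and a tool call to move; the robot and the scene stay as the last step left them, time stands still between calls to the robot, and variables do not carry over. Pictures are saved under pics/ and viewed, about 8 in all and at most 12, crops included, and the job is handed in when it is done.

Besides the shell and the picture viewer there is one more tool, called after "Call:" as a command line: name --argument value ..., lists and objects as JSON in quotes. carry_out: Moves the arm, as the interface text tells. Its arguments: {"type":"object","properties":{"motion":{"type":"array"},"grip_force":{"type":"number"}},"required":["motion"]}

```bash
mkdir -p pics
cat > h.py <<'E'
import numpy as np,cv2
from station import sense,snapshot,job_done
from scipy.spatial.transform import Rotation as R
def snap(n,fn=None):
    s=snapshot(n)
    if fn: cv2.imwrite('pics/'+fn,s['pixels'][:,:,::-1])
    return s
def ray(s,uv):
    p=cv2.undistortPoints(np.array(uv,float).reshape(-1,1,2),s['mtx'],s['distortion']).reshape(-1,2)
    M=cv2.Rodrigues(np.array(s['rvec'],float))[0]
    d=np.c_[p,np.ones(len(p))]@M; o=-M.T@np.array(s['tvec']).ravel()
    return o,d
def plane(s,uv,z):
    o,d=ray(s,uv); return o+d*((z-o[2])/d[:,2])[:,None]
def tri(s1,u1,s2,u2):
    o1,d1=ray(s1,u1);o2,d2=ray(s2,u2);out=[]
    for a,b in zip(d1,d2):
        A=np.c_[a,-b];t=np.linalg.lstsq(A,o2-o1,rcond=None)[0]
        p,q=o1+a*t[0],o2+b*t[1];out.append(np.r_[(p+q)/2,np.linalg.norm(p-q)])
    return np.array(out)
def proj(s,P): return cv2.projectPoints(np.array(P,float),np.array(s['rvec'],float),np.array(s['tvec'],float),s['mtx'],s['distortion'])[0].reshape(-1,2)
E
python3 - <<'E'
from h import *
import pickle
a=snap('scene','scene0.png');b=snap('top','top0.png')
pickle.dump((a,b),open('s0.pkl','wb'))
cv2.imwrite('pics/both0.png',cv2.resize(np.hstack([a['pixels'],b['pixels']])[:,:,::-1],None,fx=.78,fy=.78))
for s in(a,b): print(ray(s,[[256,192]]))
print(sense())
E
```

```text
(array([-0.72290849,  0.7621954 ,  1.02958666]), array([[ 0.70200761, -0.48991166, -0.51691916]]))
(array([-0.28192574, -0.16206448,  1.60665873]), array([[ 0.45366235,  0.04202041, -0.89018788]]))
{'time_s': 0.1, 'q': array([ 1.59617852,  0.50175919, -0.4268071 ,  1.55134148,  0.22080896,
        1.13831281, -0.21024131]), 'dq': array([-0.00137178, -0.00365   , -0.00204367, -0.00479077, -0.00074983,
       -0.00047988,  0.00032858]), 'joint_torque': array([-1.19008479e-02, -5.67874181e+01, -5.83872333e+00, -2.79908037e+01,
       -6.91235368e-02,  2.42570357e-02,  6.97537575e-05]), 'eef_pos': array([ 0.15293736, -0.63109801,  0.2257805 ]), 'orientation': array([-8.79240709e-04,  9.92931771e-01,  1.18683274e-01, -7.87938098e-05]), 'force': array([ 0.28384625,  0.12595813, -0.42669708]), 'wrist_torque': array([-0.00594044,  0.02380659,  0.00330253]), 'opening': 0.0915314741496467}
```

View pics/scene0.png

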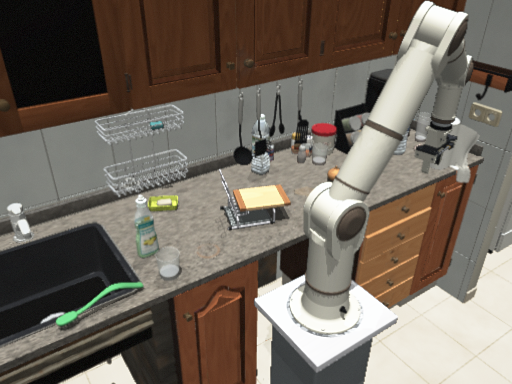

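View pics/top0.png

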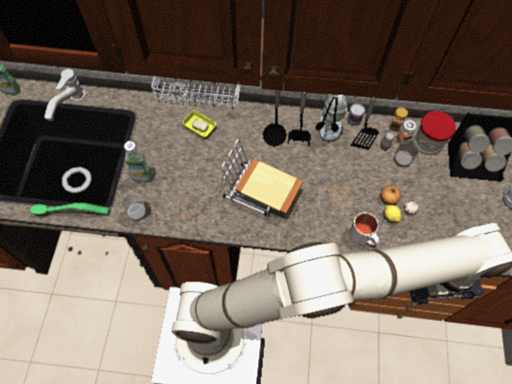

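The scene view shows the board at about (260,197), the back rest at (230,195), and the soap and tumbler to the left. The top view shows the board centre at about (269,186), the rest at (236,165) and the mug at (366,228). I'll measure the board corners next.

Run:
```python
from h import *
import pickle
a,b=pickle.load(open('s0.pkl','rb'))
ca=a['pixels'][160:240,205:305];cb=b['pixels'][130:225,210:315]
A=cv2.resize(ca,(600,480),interpolation=cv2.INTER_CUBIC)
B=cv2.resize(cb,(630,570),interpolation=cv2.INTER_CUBIC)
cv2.imwrite('pics/cb.png',B[:,:,::-1])
for n,s,(x0,x1,y0,y1),minv in(('scene',a,(205,305,160,240),0),('top',b,(210,315,130,225),0)):
    im=s['pixels'];hsv=cv2.cvtColor(im,cv2.COLOR_RGB2HSV)
    m=((hsv[...,0]<26)&(hsv[...,1]>85)&(hsv[...,2]>110)).astype(np.uint8)
    k=np.zeros_like(m);k[y0:y1,x0:x1]=m[y0:y1,x0:x1]
    c=max(cv2.findContours(k,cv2.RETR_EXTERNAL,cv2.CHAIN_APPROX_NONE)[0],key=cv2.contourArea)
    print(n,cv2.contourArea(c)); 
    ap=cv2.approxPolyDP(cv2.convexHull(c),3,True).reshape(-1,2); print(ap.tolist())
    print(plane(s,ap,.086).round(3))
    if n=='scene':
        cv2.drawContours(im,[c],-1,(0,0,255),1)
        cv2.imwrite('pics/ca.png',cv2.resize(im[160:240,205:305],(700,560),interpolation=cv2.INTER_NEAREST)[:,:,::-1])
```

```text
scene 262.5
[[290, 202], [240, 209], [233, 190], [279, 184]]
[[ 0.425 -0.199  0.086]
 [ 0.49  -0.013  0.086]
 [ 0.622 -0.064  0.086]
 [ 0.559 -0.246  0.086]]
top 541.0
[[252, 159], [302, 181], [286, 212], [236, 189]]
[[ 0.624 -0.061  0.086]
 [ 0.556 -0.246  0.086]
 [ 0.429 -0.2    0.086]
 [ 0.496 -0.02   0.086]]
```

View pics/cb.png

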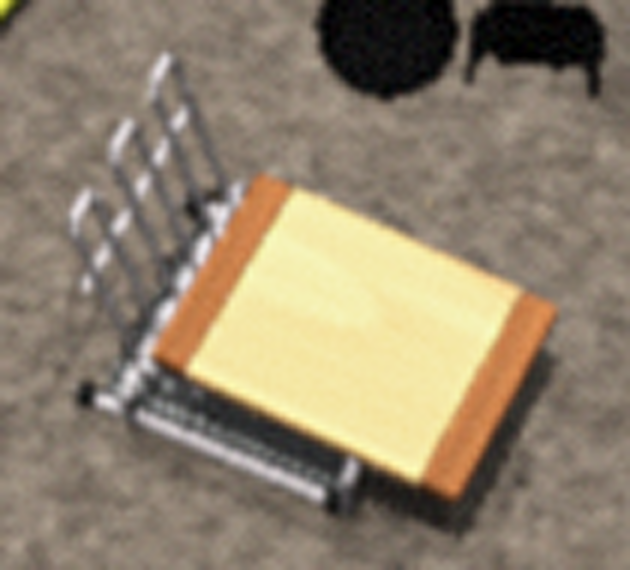

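View pics/ca.png

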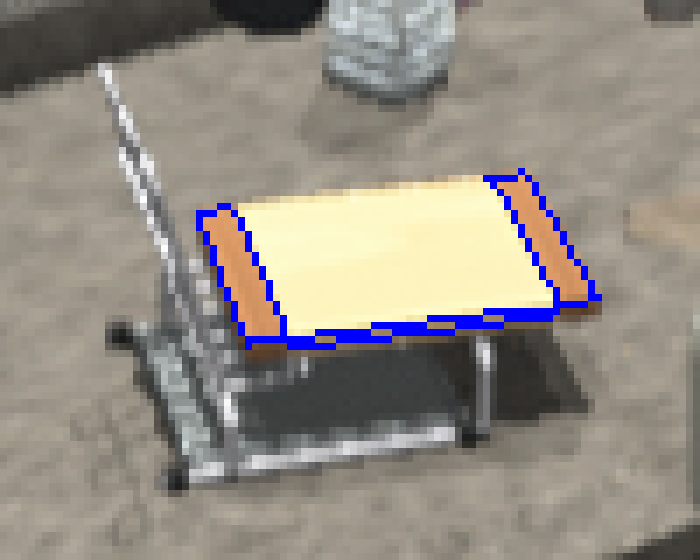

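The crops show the board's top-face corners clearly (top-crop corners about (262,175), (557,310), (455,500), (155,355)). Both views agree with z≈0.086. The three rest loops end at crop (165,58), (122,128) and (85,197). Next I'll get the drainer frame and the obstacle positions.

Run:
```python
from h import *
import pickle
np.set_printoptions(suppress=True)
a,b=pickle.load(open('s0.pkl','rb'))
U=[[290,202],[240,209],[233,190],[279,184]];V=[[286,212],[236,189],[252,159],[302,181]]
T=tri(a,U,b,V);print('board tri',T.round(3))
f=lambda p:np.array(p)/6+[210,130]
t=plane(b,f([[165,58],[122,128],[85,197]]),.193);print('tops',t.round(3))
ft=plane(b,f([[85,395],[330,495]]),.008);print('feet',ft.round(3))
sa=np.array([[101,66],[120,333],[176,480],[470,433]])/7+[205,160]
print('scene top of rest far?',plane(a,sa[:1],.193).round(3),'feet',plane(a,sa[1:],.008).round(3))
y=t[0]-t[2];y/=np.linalg.norm(y);print('rest dir angle',np.degrees(np.arctan2(y[1],y[0])))
x=np.array([-y[1],y[0],0]); x*=np.sign(x[1]);print('drainer x angle',np.degrees(np.arctan2(x[1],x[0])))
print('feet x angle',np.degrees(np.arctan2(*(ft[0]-ft[1])[[1,0]])))
o=t[1]-x*.0945;o[2]=0;print('origin',o.round(3))
yy=np.cross([0,0,1],x)
for p in T[:,:3]: print('board in drainer',((p-o)@x).round(3),((p-o)@yy).round(3))
print('mug',plane(b,[[366,220],[372,242],[356,225]],.093).round(3),'tumbler',plane(b,[[137,210]],.086).round(3),'soap top',plane(b,[[130,146]],.237).round(3))
```

```text
board tri [[ 0.43  -0.201  0.083  0.002]
 [ 0.5   -0.019  0.078  0.   ]
 [ 0.621 -0.062  0.088  0.003]
 [ 0.556 -0.245  0.087  0.002]]
tops [[ 0.631 -0.01   0.193]
 [ 0.581  0.008  0.193]
 [ 0.534  0.022  0.193]]
feet [[ 0.503  0.027  0.008]
 [ 0.455 -0.128  0.008]]
scene top of rest far? [[ 0.628 -0.009  0.193]] feet [[ 0.64  -0.022  0.008]
 [ 0.498  0.028  0.008]
 [ 0.445 -0.131  0.008]]
rest dir angle -18.469611018068008
drainer x angle 71.53038898193199
feet x angle 72.50317311703502
origin [ 0.551 -0.082  0.   ]
board in drainer -0.152 0.078
board in drainer 0.043 0.068
board in drainer 0.041 -0.06
board in drainer -0.154 -0.056
mug [[ 0.428 -0.47   0.093]
 [ 0.351 -0.491  0.093]
 [ 0.406 -0.437  0.093]] tumbler [[0.377 0.304 0.086]] soap top [[0.535 0.332 0.237]]
```

```bash
cat >> h.py <<'E'
o=np.array([.551,-.082,0]);ang=np.radians(71.);D=np.array([np.cos(ang),np.sin(ang),0]);Y=np.array([-D[1],D[0],0]);Z=np.array([0,0,1.])
def Rt(pitch):  # pitch below horizontal, deg
    p=np.radians(pitch); z=np.cos(p)*D-np.sin(p)*Z; x=np.sin(p)*D+np.cos(p)*Z
    return R.from_matrix(np.c_[x,np.cross(z,x),z])
def W(x,y,z): return o+x*D+y*Y+z*Z
def loc(p): q=np.array(p)-o; return np.array([q@D,q@Y,q[2]])
def cur():
    s=sense();q=s['orientation'];return np.array(s['eef_pos']),R.from_quat(np.r_[q[1:],q[0]]),s
def gen(wps,p=None,r=None,hand=1):
    """wps: (pos,Rot,nrows) ; rows in tool axes"""
    if p is None: p,r,_=cur()
    k=0
    for tp,tr,n in wps:
        dv=(r.inv()*tr).as_rotvec()/n;dp=(tp-p)/n
        for i in range(n):
            row=np.r_[r.inv().apply(dp)*1e3,np.degrees(dv)]
            row=np.r_[row[:3].round(0),row[3:].round(1)]
            print('['+', '.join(f'{v+0:g}' for v in row)+f', {hand}]'+(',' if (k+1)%5 else '\n'));k+=1
            p=p+r.apply(row[:3]/1e3); r=r*R.from_rotvec(np.radians(row[3:]))
def show():
    p,r,s=cur();m=r.as_matrix();print('t',round(s['time_s'],2),'drainer',(loc(p)*1e3).round(1),'pitch',np.degrees(np.arcsin(-m[2,2])).round(1),'yaw',np.degrees(np.arctan2(m[1,2],m[0,2])).round(1),'tool y z',m[2,1].round(3),'F',(np.array(s['force'])@np.c_[D,Y,Z]).round(1),'q',s['q'].round(2))
E
python3 -c "
from h import *
gen([(np.array([.46,-.34,.25]),Rt(45),15)])"
```

```text
[24, -14, -2, 1.5, 2.7, -3.6, 1],
[25, -12, 0, 1.5, 2.7, -3.6, 1],
[26, -11, 1, 1.5, 2.7, -3.6, 1],
[27, -9, 3, 1.5, 2.7, -3.6, 1],
[27, -7, 4, 1.5, 2.7, -3.6, 1]

[27, -6, 6, 1.5, 2.7, -3.6, 1],
[27, -4, 7, 1.5, 2.7, -3.6, 1],
[27, -2, 9, 1.5, 2.7, -3.6, 1],
[26, 0, 10, 1.5, 2.7, -3.6, 1],
[26, 2, 11, 1.5, 2.7, -3.6, 1]

[25, 4, 12, 1.5, 2.7, -3.6, 1],
[24, 6, 13, 1.5, 2.7, -3.6, 1],
[23, 8, 14, 1.5, 2.7, -3.6, 1],
[22, 10, 15, 1.5, 2.7, -3.6, 1],
[21, 11, 16, 1.5, 2.7, -3.6, 1]
```

Call:
carry_out --motion '[[[24,-14,-2,1.5,2.7,-3.6,1],[25,-12,0,1.5,2.7,-3.6,1],[26,-11,1,1.5,2.7,-3.6,1],[27,-9,3,1.5,2.7,-3.6,1],[27,-7,4,1.5,2.7,-3.6,1]]]'

```text
time_s: 0.6
eef_pos: [0.2558, -0.5346, 0.2356]
orientation: [-0.079, 0.953, 0.272, 0.109]
force: [-0.2, 0.3, -0.4]
opening: 0.092
```

Call:
carry_out --motion '[[[27,-6,6,1.5,2.7,-3.6,1],[27,-4,7,1.5,2.7,-3.6,1],[27,-2,9,1.5,2.7,-3.6,1],[26,0,10,1.5,2.7,-3.6,1],[26,2,11,1.5,2.7,-3.6,1]]]'

```text
time_s: 1.1
eef_pos: [0.357, -0.437, 0.2432]
orientation: [-0.154, 0.872, 0.412, 0.213]
force: [-0.3, 0.1, -0.3]
opening: 0.0917
```

Call:
carry_out --motion '[[[25,4,12,1.5,2.7,-3.6,1],[24,6,13,1.5,2.7,-3.6,1],[23,8,14,1.5,2.7,-3.6,1],[22,10,15,1.5,2.7,-3.6,1],[21,11,16,1.5,2.7,-3.6,1]]]'

```text
time_s: 1.6
eef_pos: [0.4597, -0.3409, 0.2513]
orientation: [-0.223, 0.754, 0.535, 0.308]
force: [-1.3, 0.8, 0.1]
opening: 0.092
```

```bash
python3 -c "
from h import *
show();s=snap('wrist','w1.png');snap('scene','sc1.png')
import pickle;pickle.dump(s,open('w1.pkl','wb'))
a=cv2.imread('pics/w1.png');b=cv2.imread('pics/sc1.png');cv2.imwrite('pics/m1.png',np.hstack([cv2.resize(a,(400,300)),cv2.resize(b[100:292,150:406],(400,300))]))
print(cur()[0])
gen([(W(-.215,.007,.12),Rt(45),4),(W(-.215,.007,.045),Rt(45),4),(W(-.215,.007,.045),Rt(45),2)])"
```

```text
t 1.6 drainer [-274.5    2.   251.3] pitch 45.4 yaw 71.3 tool y z -0.007 F [0.4 1.5 0.1] q [ 1.5   0.79 -0.87  1.48 -0.14  1.42  0.41]
[ 0.4615142  -0.33741459  0.2513033 ]
[-13, -1, 33, -0.1, 0, 0, 1],
[-13, -1, 33, -0.1, 0, 0, 1],
[-13, -1, 33, -0.1, 0, 0, 1],
[-13, -1, 33, -0.1, 0, 0, 1],
[-14, 0, 13, 0, 0, 0, 1]

[-14, 0, 13, 0, 0, 0, 1],
[-14, 0, 13, 0, 0, 0, 1],
[-14, 0, 13, 0, 0, 0, 1],
[1, 0, 1, 0, 0.1, -0.1, 1],
[1, 0, 1, 0, 0.1, -0.1, 1]
```

View pics/m1.png

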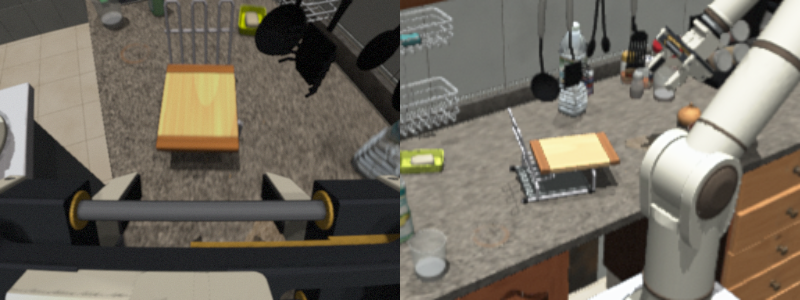

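The wrist view shows the board straight ahead, with its free end at about (198,143) in the half-size picture, centred between the finger tips at (120,190) and (280,190). I'll cross-check the free-end height and position between the wrist and top views, then descend.

```bash
python3 -c "
from h import *
import pickle
s=pickle.load(open('w1.pkl','rb'));a,b=pickle.load(open('s0.pkl','rb'))
h=cv2.cvtColor(s['pixels'],cv2.COLOR_RGB2HSV)
m=((h[...,0]<26)&(h[...,1]>85)&(h[...,2]>110)).astype(np.uint8);m[:70]=0;m[205:]=0;m[:,:180]=0;m[:,330:]=0
m=cv2.morphologyEx(m,cv2.MORPH_OPEN,np.ones((3,3)))
c=max(cv2.findContours(m,0,2)[0],key=cv2.contourArea);P=cv2.approxPolyDP(cv2.convexHull(c),4,True).reshape(-1,2);print(P.tolist())
for p in P:
  for z in(.07,.086): print(p,z,(loc(plane(s,[p],z)[0])*1e3).round(0))
"
```

```text
[[215, 82], [299, 84], [304, 190], [200, 188]]
[215  82] 0.07 [67. 75. 70.]
[215  82] 0.086 [49. 72. 86.]
[299  84] 0.07 [ 61. -69.  70.]
[299  84] 0.086 [ 43. -66.  86.]
[304 190] 0.07 [-145.  -61.   70.]
[304 190] 0.086 [-154.  -58.   86.]
[200 188] 0.07 [-141.   81.   70.]
[200 188] 0.086 [-150.   77.   86.]
```

Call:
carry_out --motion '[[[-13,0,33,0,0,0,1],[-13,-1,33,0,0,0,1],[-13,-1,33,0,0,0,1],[-13,-1,33,0,0,0,1],[0,0,0,0,0,0,1]]]'

```text
time_s: 2.2
eef_pos: [0.4712, -0.2845, 0.1176]
orientation: [-0.226, 0.755, 0.534, 0.306]
force: [0.0, 0.6, 0.1]
opening: 0.092
```

```bash
python3 -c "
from h import *
show()
gen([(W(-.215,.007,.045),Rt(45),4),(W(-.215,.007,.045),Rt(45),1),(W(-.142,.007,.045),Rt(45),4),(W(-.142,.007,.045),Rt(45),1)])"
```

```text
t 2.2 drainer [-217.5    9.6  117.6] pitch 45.3 yaw 71.7 tool y z -0.014 F [0.6 0.2 0.1] q [ 1.44  0.91 -0.82  1.65 -0.09  1.15  0.45]
[-12, 1, 13, -0.1, 0.1, -0.2, 1],
[-12, 1, 13, -0.1, 0.1, -0.2, 1],
[-12, 1, 13, -0.1, 0.1, -0.2, 1],
[-12, 1, 13, -0.1, 0.1, -0.2, 1],
[-1, -1, 1, -0.1, -0.1, 0.2, 1]

[13, 0, 13, 0, 0, 0, 1],
[13, 0, 13, 0, 0, 0, 1],
[13, 0, 13, 0, 0, 0, 1],
[13, 0, 13, 0, 0, 0, 1],
[-1, 0, 0, 0, 0, 0, 1]
```

Three views agree: the free end is at drainer x≈-152 and y≈+8, with the top at about 0.086.

Call:
carry_out --motion '[[[-12,1,13,0,0,0,1],[-12,1,13,0,0,0,1],[-12,1,13,0,0,0,1],[-12,0,13,0,0,0,1],[0,0,0,0,0,0,1]]]'

```text
time_s: 2.7
eef_pos: [0.4757, -0.2856, 0.0477]
orientation: [-0.224, 0.755, 0.534, 0.307]
force: [-0.5, 0.8, 0.3]
opening: 0.092
```

Call:
carry_out --motion '[[[13,0,13,0,0,0,1],[13,0,13,0,0,0,1],[13,0,13,0,0,0,1],[13,0,13,0,0,0,1],[0,0,0,0,0,0,1]]]'

```text
time_s: 3.2
eef_pos: [0.502, -0.2137, 0.0511]
orientation: [-0.223, 0.754, 0.536, 0.307]
force: [-0.4, 0.5, -0.3]
opening: 0.0918
```

```bash
python3 -c "
from h import *
show();snap('wrist','w2.png');snap('scene','sc2.png')
a=cv2.imread('pics/w2.png');b=cv2.imread('pics/sc2.png');cv2.imwrite('pics/m2.png',np.hstack([cv2.resize(a,(400,300)),cv2.resize(b[155:245,200:320],(400,300))]))
"
```

```text
t 3.2 drainer [-140.5    3.5   51.1] pitch 45.4 yaw 71.4 tool y z -0.007 F [ 0.3  0.5 -0.3] q [ 1.36  0.98 -0.81  1.74 -0.08  0.94  0.43]
```

View pics/m2.png

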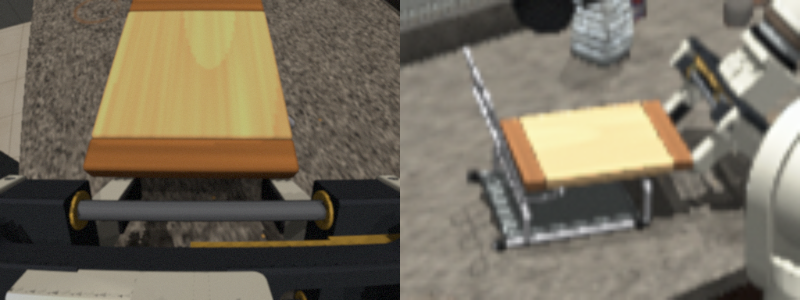

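The fingers are both under the free end (wrist view: tips at about (120,190) and (283,190), board edge at y≈170), and no contact yet. Now the lift along an arc.

```bash
cat > arc.py <<'E'
from h import *
import sys
def pose(al,y=.008,r=.175):
    f=np.clip((al-10)/50,0,1); piv=np.array([.05-.012*f,.07-.013*f]); t=np.radians(al)
    c=piv+r*np.array([-np.cos(t),np.sin(t)]); pit=np.clip(al,45,75)
    p=np.radians(pit); c=c-.0095*np.array([np.sin(p),np.cos(p)])
    return W(c[0],y,c[1]),Rt(pit)
if __name__=='__main__':
    show(); a,b,n=map(float,sys.argv[1:4]); n=int(n)
    gen([(*pose(al),1) for al in np.linspace(a,b,n+1)[1:]])
E
python3 arc.py 3 30 10
```

```text
t 3.3 drainer [-144.     2.8   50.2] pitch 45.5 yaw 71.2 tool y z -0.006 F [-0.4 -0.2 -0.1] q [ 1.36  0.98 -0.81  1.74 -0.08  0.94  0.43]
[31, -5, -12, -0.1, 0.5, -0.4, 1],
[6, 0, -6, 0, 0, 0, 1],
[7, 0, -4, 0, 0, 0, 1],
[6, 0, -5, 0, 0, 0, 1],
[6, 0, -4, 0, 0, 0, 1]

[6, 0, -3, 0, 0, 0, 1],
[7, 0, -4, 0, 0, 0, 1],
[6, 0, -3, 0, 0, 0, 1],
[7, 0, -3, 0, 0, 0, 1],
[7, 0, -2, 0, 0, 0, 1]
```

Call:
carry_out --motion '[[[8,-2,-3,0,0,0,1],[8,-2,-3,0,0,0,1],[8,-1,-3,0,0,0,1],[7,0,-3,0,0,0,1],[6,0,-6,0,0,0,1]]]'

```text
time_s: 3.8
eef_pos: [0.5014, -0.2021, 0.0896]
orientation: [-0.222, 0.755, 0.535, 0.307]
force: [0.7, -0.4, -0.6]
opening: 0.0918
```

Call:
carry_out --motion '[[[7,0,-4,0,0,0,1],[6,0,-5,0,0,0,1],[6,0,-4,0,0,0,1],[6,0,-3,0,0,0,1],[7,0,-4,0,0,0,1]]]'

```text
time_s: 4.3
eef_pos: [0.5044, -0.193, 0.1259]
orientation: [-0.223, 0.755, 0.535, 0.307]
force: [0.7, -0.9, -1.6]
opening: 0.0917
```

```bash
python3 arc.py 24 57 10; python3 -c "
from h import *
snap('wrist','w3.png');snap('scene','sc3.png')
a=cv2.imread('pics/w3.png');b=cv2.imread('pics/sc3.png');cv2.imwrite('pics/m3.png',np.hstack([cv2.resize(a,(400,300)),cv2.resize(b[155:245,200:320],(400,300))]))
"
```

```text
t 4.3 drainer [-120.2    7.9  125.9] pitch 45.4 yaw 71.3 tool y z -0.007 F [-0.6 -0.9 -1.6] q [ 1.38  0.86 -0.88  1.78 -0.14  1.    0.37]
[12, 0, -7, -0.2, 0.4, -0.4, 1],
[8, 0, -2, 0, 0, 0, 1],
[9, 0, -3, 0, 0, 0, 1],
[9, 0, -1, 0, 0, 0, 1],
[9, 0, -1, 0, 0, 0, 1]

[9, 0, -1, 0, 0, 0, 1],
[9, 0, 0, 0, -2.1, 0, 1],
[8, 0, 0, 0, -3.3, 0, 1],
[9, 0, 0, 0, -3.3, 0, 1],
[9, 0, 0, 0, -3.3, 0, 1]
```

View pics/m3.png

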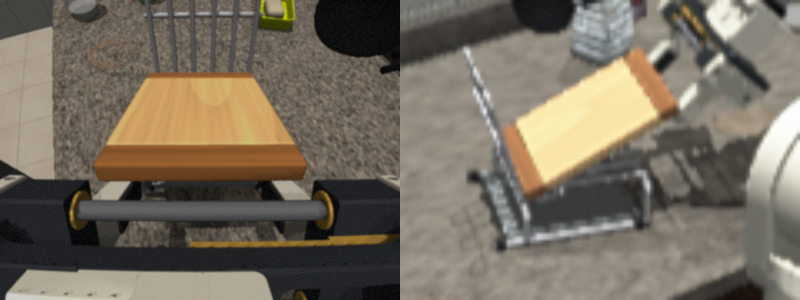

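The board is tilted about 27°, with end a against the rest and square, and the fingers symmetric under it. Continuing.

Call:
carry_out --motion '[[[11,0,-6,0,0,0,1],[8,0,-2,0,0,0,1],[9,0,-3,0,0,0,1],[9,0,-1,0,0,0,1],[9,0,-1,0,0,0,1]]]'

```text
time_s: 4.9
eef_pos: [0.5129, -0.1715, 0.1677]
orientation: [-0.222, 0.755, 0.535, 0.307]
force: [-0.0, -1.6, -0.2]
opening: 0.0915
```

Call:
carry_out --motion '[[[9,0,-1,0,0,0,1],[9,0,0,0,-2.1,0,1],[8,0,0,0,-3.3,0,1],[9,0,0,0,-3.3,0,1],[9,0,0,0,-3.3,0,1]]]'

```text
time_s: 5.4
eef_pos: [0.5236, -0.1407, 0.1973]
orientation: [-0.164, 0.783, 0.555, 0.226]
force: [-0.7, -1.2, 0.3]
opening: 0.0919
```

```bash
python3 arc.py 57 90 10; python3 -c "
from h import *
snap('wrist','w4.png');snap('scene','sc4.png')
a=cv2.imread('pics/w4.png');b=cv2.imread('pics/sc4.png');cv2.imwrite('pics/m4.png',np.hstack([cv2.resize(a,(400,300)),cv2.resize(b[155:245,200:320],(400,300))]))
"
```

```text
t 5.4 drainer [-64.5   6.8 197.3] pitch 57.6 yaw 71.4 tool y z -0.007 F [-1.4  0.3  0.3] q [ 1.25  0.59 -0.91  1.83 -0.13  0.98  0.16]
[10, -1, -2, -0.2, -2.7, -0.4, 1],
[10, 0, 0, 0, -3.3, 0, 1],
[10, 0, 0, 0, -3.3, 0, 1],
[10, 0, -1, 0, -3.3, 0, 1],
[10, 0, 0, 0, -3.3, 0, 1]

[11, 0, 0, 0, -1.5, 0, 1],
[10, 0, 1, 0, 0, 0, 1],
[10, 0, 1, 0, 0, 0, 1],
[10, 0, 2, 0, 0, 0, 1],
[9, 0, 2, 0, 0, 0, 1]
```

View pics/m4.png

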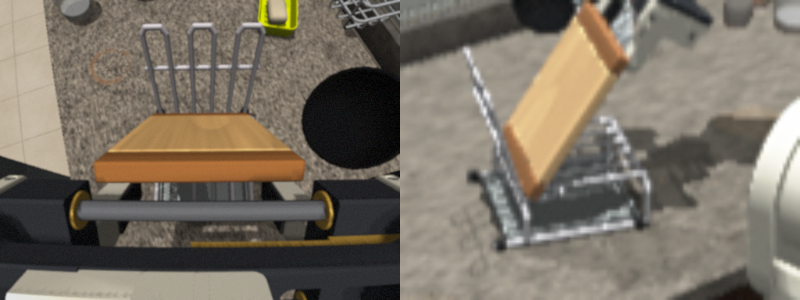

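The board is at about 57°, square, and end a is dropping into the trough. Continuing.

Call:
carry_out --motion '[[[10,0,-2,0,-2.7,0,1],[10,0,0,0,-3.3,0,1],[10,0,0,0,-3.3,0,1],[10,0,-1,0,-3.3,0,1],[10,0,0,0,-3.3,0,1]]]'

```text
time_s: 6.0
eef_pos: [0.5375, -0.101, 0.2211]
orientation: [-0.087, 0.807, 0.572, 0.115]
force: [-1.1, -0.3, 0.2]
opening: 0.0918
```

Call:
carry_out --motion '[[[11,0,0,0,-1.5,0,1],[10,0,1,0,0,0,1],[10,0,1,0,0,0,1],[10,0,2,0,0,0,1],[9,0,2,0,0,0,1]]]'

```text
time_s: 6.5
eef_pos: [0.5542, -0.0536, 0.2285]
orientation: [-0.08, 0.809, 0.573, 0.105]
force: [0.4, -1.0, -1.0]
opening: 0.092
```

```bash
python3 arc.py 90 102 5; python3 -c "
from h import *
snap('wrist','w5.png');snap('scene','sc5.png')
a=cv2.imread('pics/w5.png');b=cv2.imread('pics/sc5.png');cv2.imwrite('pics/m5.png',np.hstack([cv2.resize(a,(400,300)),cv2.resize(b[140:245,190:330],(400,300))]))
"
```

```text
t 6.5 drainer [ 27.9   6.2 228.5] pitch 74.8 yaw 72.4 tool y z -0.008 F [-0.8 -0.7 -1. ] q [ 0.89  0.41 -0.84  1.82  0.05  0.99 -0.27]
[8, -2, 1, -0.4, -0.2, -0.4, 1],
[7, 0, 3, 0, 0, 0, 1],
[7, 0, 2, 0, 0, 0, 1],
[7, 0, 3, 0, 0, 0, 1],
[6, 0, 3, 0, 0, 0, 1]
```

View pics/m5.png

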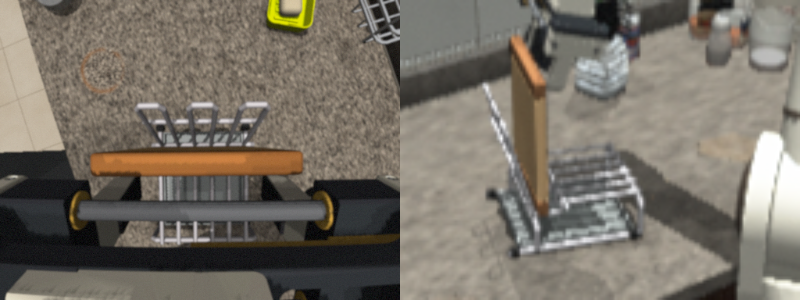

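The board is nearly upright and square, with its bottom in the trough. I'll push it gently past vertical to the rest.

Call:
carry_out --motion '[[[8,0,1,0,0,0,1],[7,0,3,0,0,0,1],[7,0,2,0,0,0,1],[7,0,3,0,0,0,1],[6,0,3,0,0,0,1]]]'

```text
time_s: 7.1
eef_pos: [0.5666, -0.018, 0.2265]
orientation: [-0.079, 0.808, 0.574, 0.105]
force: [1.0, -0.1, 0.9]
opening: 0.0919
```

```bash
python3 arc.py 102 107 5; python3 -c "
from h import *
snap('wrist','w6.png');snap('scene','sc6.png')
a=cv2.imread('pics/w6.png');b=cv2.imread('pics/sc6.png');cv2.imwrite('pics/m6.png',np.hstack([cv2.resize(a,(400,300)),cv2.resize(b[140:245,190:330],(400,300))]))
"
```

```text
t 7.1 drainer [ 65.6   6.1 226.5] pitch 74.9 yaw 72.2 tool y z -0.007 F [ 0.2 -1.   0.9] q [ 0.82  0.42 -0.84  1.81  0.07  0.97 -0.34]
[2, -2, 2, -0.3, -0.1, -0.3, 1],
[3, 0, 2, 0, 0, 0, 1],
[2, 0, 1, 0, 0, 0, 1],
[3, 0, 2, 0, 0, 0, 1],
[3, 0, 1, 0, 0, 0, 1]
```

View pics/m6.png

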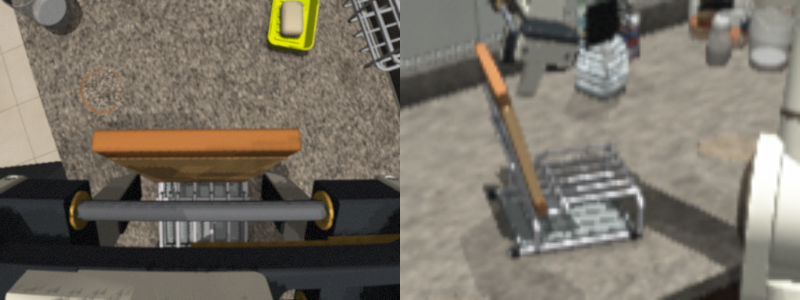

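The board fell onto the rest and leans there square. It has left the fingers, so I'll back off.

Call:
carry_out --motion '[[[-10,0,-5,0,0,0,1],[-20,0,-10,0,0,0,1],[-30,0,-20,0,0,0,1],[-30,0,-20,0,0,0,1],[0,0,0,0,0,0,1]]]'

```text
time_s: 7.7
eef_pos: [0.5326, -0.1225, 0.2568]
orientation: [-0.077, 0.811, 0.57, 0.105]
force: [-0.6, -1.2, 0.1]
opening: 0.0916
```

Call:
carry_out --motion '[[[0,0,0,0,0,0,1],[0,0,0,0,0,0,1],[0,0,0,0,0,0,1],[0,0,0,0,0,0,1],[0,0,0,0,0,0,1]]]'

```text
time_s: 8.2
eef_pos: [0.5333, -0.1136, 0.256]
orientation: [-0.079, 0.808, 0.574, 0.105]
force: [-0.1, -0.9, -0.4]
opening: 0.0916
```

```bash
python3 -c "
from h import *
show();s=snap('wrist','w7.png');b=snap('scene','sc7.png')
h=cv2.cvtColor(s['pixels'],cv2.COLOR_RGB2HSV)
a=cv2.imread('pics/w7.png');b=cv2.imread('pics/sc7.png');cv2.imwrite('pics/m7.png',np.hstack([cv2.resize(a,(400,300)),cv2.resize(b[140:245,190:330],(400,300))]))
# predicted top end corners for a board leaning 15 deg (end middle x~.093,z~.25)
print('pred end-b edge corners in m7 px',(proj(s,[W(.085,.078,.249),W(.085,-.062,.249)])/1.28).round(0))
"
```

```text
t 8.2 drainer [-35.7   6.5 256. ] pitch 74.9 yaw 72.4 tool y z -0.007 F [-0.9 -0.2 -0.4] q [ 1.02  0.38 -0.85  1.79  0.02  1.07 -0.14]
pred end-b edge corners in m7 px [[112.  32.]
 [286.  32.]]
```

View pics/m7.png

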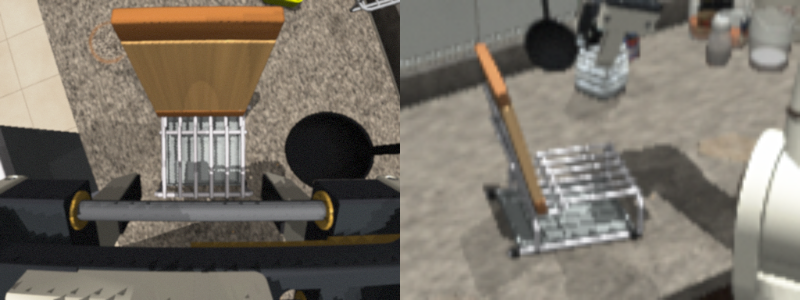

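The board leans alone and square on the rest, clear of the gripper: near top edge at about (118..282, 24), bottom at y≈115 behind the deck's end. One numeric check, then I'll hand in.

```bash
python3 -c "
from h import *
s=snapshot('wrist')
for z in(.24,.25): print('front top edge',[(loc(p)*1e3).round(0).tolist() for p in plane(s,np.array([[114,25],[283,25]])*1.28,z)])
print('bottom',[(loc(p)*1e3).round(0).tolist() for p in plane(s,np.array([[158,115],[244,115]])*1.28,.07)])
t=snapshot('top');a=cv2.imread('pics/top0.png').astype(int)
d=abs(a-t['pixels'][:,:,::-1].astype(int)).max(2)
for n,(u,v) in dict(tumbler=(137,210),soap=(138,165),mug=(366,228)).items(): print(n,'changed px',(d[v-12:v+12,u-12:u+12]>50).sum())
job_done()"
```

```text
front top edge [[96.0, 79.0, 240.0], [95.0, -63.0, 240.0]]
front top edge [[90.0, 75.0, 250.0], [90.0, -60.0, 250.0]]
bottom [[41.0, 75.0, 70.0], [41.0, -61.0, 70.0]]
tumbler changed px 0
soap changed px 0
mug changed px 0
the job is handed in; nothing more can be done
```

I tipped the board up with both open fingers under its free end. It now stands in the trough and leans on the back rest by itself. I backed the gripper off and handed the job in at about 8 s of the 40 s; no verdict was reported.

Last checks from the wrist camera, in the drainer frame:
- **Top end:** its front edge is at about x = 90 mm, assuming z = 250 mm. The end middle should be at about x = 98 mm, within 60–140 mm.
- **Bottom end:** its front edge is at about x = 41 mm, assuming z = 70 mm, where the board passes into the trough. The end face below deck level was hidden, so I did not measure it.
- **Sideways and square:** the board is centred at y ≈ +7 mm. Both ends of the top edge lie at the same x within about 1 mm, so it is square.
- **Soap, tumbler and mug:** no changed pixels around them in the top view between the start and the end.
- **Robot:** it touches nothing, and the wrist force was within its roughly 1 N noise.

One small disagreement: the top edge appeared about 7 pixels (roughly 5 mm) further back than I predicted, which is well inside tolerance.

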